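Charge the smoker box with wood from the loading tray

ROBOT

A 7-joint arm with a two-finger parallel gripper is mounted at the origin on the work surface; the furniture and walls round the work are solid. World frame = base frame: x ahead of the robot, y to its left, z up, the work surface at z = 0. Lengths are in m, angles in rad, forces in N, time in s.
With the tool pointing down it reaches from about 0.425 to 0.925 m from the base axis. Payload 6.8 kg.
Tool frame: the origin (TCP) lies at the very end of the fingers, on their centre line; the grasp point (between the pads) lies 19 mm behind it; z points along the fingers, y is the line along which they close (so a half turn about z gives the same grasp; the last joint's range is limited). The gripper opens to 85 mm and grips with 20 to 120 N. Pads are 22 mm wide; open, the fingers measure 114 mm over their backs; the gripper's body (76 mm by 85 mm) begins 54 mm behind the grasp point. The pads swing forward as they close: fully open they stand 13 mm farther back than shut.
Start: joints at [1.089, 0.477, 0.022, 1.555, -0.011, 1.109, -0.083], TCP at [0.246, -0.628, 0.231] pointing down, gripper open.
Joint ranges: [-2.96, 2.96], [-0.34, 2.1], [-1.41, 1.46], [0.24, 2.44], [-1.37, 4.51], [0.17, 1.92], [-2.96, 2.96]. Speed limits (rad/s): [2.39, 2.39, 3.14, 3.14, 3.14, 3.14, 3.14].

INTERFACE

Orientations are given as a rotation vector (axis times angle).
In Python, from bench import r gives the robot as it stands. The module is installed in compiled form; this text tells all that it offers.
- The arm moves only by the tool servo_tool, never from a script. Its argument "commands" is a list of rows, each a list of 7 numbers: the turn, a rotation vector about the world's x, y, z in degrees, then the shift along the world's x, y, z in mm, then the closure, from 0 (fully open) to 1 (shut). A call has 1 to 5 rows; each row is the pose to reach, as a shift and turn from the pose commanded when the call began; what a row does not reach only later rows make up. A row lasts 1/12 s, in which the tool goes at most 41.7 mm and 7.16 degrees, less where a joint would pass 70% of its speed; a pose out of reach is approached as far as the arm can. A call with a gripper value outside its range is refused whole. The fingers move at their own pace and stop on an object; "force" is the grip in N (left out, the last holds). Time passes only in rows, so rows that repeat a pose let the fingers close. It gives the time, the measured TCP pose, the force, the opening and the grip force at its end, in the units of the state.
- r.get_obs(): the state, without advancing time (a new reading comes with each control period).
- r.grab_frame(name): name is "side" or "top"; returns (picture, depth): 420x560x3 uint8, blue, green, red; 420x560 float32, m along the optical axis (not along the pixel's ray), 0 where there is no reading.
- r.camera_info(name): a dict with "vertical_fov" (degrees; the focal length in pixels is half the picture's height over the tangent of half this angle, whatever the lens; pixels are square), "cx", "cy" (the principal point, pixels), "cam_to_world" (4x4, takes a point from camera to world coordinates). Camera axes: x right, y up, looking along -z (the intrinsics and any distortion apply to the point x, -y, -z); pixel columns grow to the right and rows downward; lengths in m; the calibration is good to about 2 mm. A picture is of the moment at which its call begins. camera_info takes no time and is no camera call.
- r.hand_in(): hands the job in; it is judged then, once.
The state is a dict: "clock": time; "joints": joint angles; "qvel": joint speeds; "tau": joint torques, N m; "tcp_pos": TCP position; "orientation": TCP orientation; "contact_force": force on the tool from outside, world axes, zero at the start; "moment": the same for the moment, N m; "grip_width": finger opening in m; "gripper_force": force on a finger pad.
Only numpy, scipy, OpenCV 4.12 (cv2) and the standard library are available. Lean on these libraries where they do the work, as an engineer would, in place of code of your own. Each camera call takes 0.05 s, during which the arm holds its last target. There are 200 camera calls.

TASK

Lift the small tray of wood pieces by its wooden grip, carry it over the open smoker box and tip it, with its lip close above the box, so that all four pieces slide in; do not touch the pieces with the gripper or spill any. Then set the empty tray back down flat and upright on the plywood board and put the lid on the box so that it sits fully home. Leave the box where it stands and do not disturb the bottles, the cup and the tin.

Things in the scene. Friction and masses are not known exactly. Their poses are not given: they have to be found in the camera images.
- work_board: Fixed plywood work board on which everything handled stands, 530 x 680 x 12 mm, its top face 8 mm above the bench top (z = 0.008), its origin at the centre of its underside.
- loading_tray: Shallow aluminium tray with four wood pieces on it, 160 x 92 mm, floor 3 mm thick, side walls 3 mm thick and 27 mm high (86 mm between them). Origin: centre of its underside, z up. The -x end is an open lip, where the pieces slide out; the +x end has a back wall with a wooden grip. About 0.18 kg, each piece 0.03 kg. The pieces lie from x = -70 to +25 mm.
- tray_lip (a point): Middle of the tray's open lip, on the floor's upper face (tray frame -80, 0, 3 mm).
- tray_grip (a point): Centre of the tray's wooden grip (tray frame 74, 0, 42 mm), where it is held: an upright block 12 mm thick along the tray's x, 70 mm wide along y, from 22 to 62 mm above the tray's underside.
- smoker_box: Open-topped dark steel smoker box, 146 x 116 x 85 mm outside, walls and floor 3 mm, two rows of round dark holes in each side; stands loose on the board, 0.9 kg. Origin: centre of its underside; x along its long side, z up.
- box_lid: Dark steel lid of the smoker box, right way up on the board: plate 150 x 120 x 4 mm (z = 8 to 12 mm) above a plug 128 x 98 x 8 mm that drops into the box's mouth of 140 x 110 mm. Origin: centre of the plug's underside; x along its long side. About 0.22 kg. Fully home, its origin is 77 mm above the box's.
- lid_grip (a point): Centre of the lid's wooden bar handle (lid frame 0, 0, 40 mm): a bar 70 mm long along the lid's x, 12 mm wide and 12 mm high, on two posts.
- chunk_a_mid (a point): Middle of one of the four pieces of split smoking wood, a four-sided block 30 x 28 x 26 mm, lying on the tray.
- chunk_b_mid (a point): Middle of one of the four pieces of split smoking wood, a half-round billet 28 x 29 x 23 mm, lying on the tray.
- chunk_c_mid (a point): Middle of one of the four pieces of split smoking wood, a wedge 28 x 30 x 27 mm, lying on the tray.
- chunk_d_mid (a point): Middle of one of the four pieces of split smoking wood, a six-sided piece 30 x 30 x 25 mm, lying on the tray.
- tall_shaker: Bystander: large seasoning bottle with a flip lid, 104 mm across, 206 mm tall. Origin: centre of its underside.
- small_shaker: Bystander: small seasoning bottle, 69 mm across, 123 mm tall. Origin: centre of its underside.
- cup: Bystander: clear cup of iced tea, 95 mm across at the rim, 132 mm tall. Origin: centre of its underside.
- small_tin: Bystander: closed flat tin, 67 x 98 x 32 mm. Origin: centre of its underside.

How it is judged:
On the way, in this order (a step that is already met when the one before it is completed fails the run):
1. the tray is over the box, with all four pieces still on it (x of chunk_a_mid in the frame of loading_tray between -0.09 and 0.08 m and y of chunk_a_mid in the frame of loading_tray between -0.05 and 0.05 m and z of chunk_a_mid in the frame of loading_tray between 0 and 0.05 m and x of chunk_b_mid in the frame of loading_tray between -0.09 and 0.08 m and y of chunk_b_mid in the frame of loading_tray between -0.05 and 0.05 m and z of chunk_b_mid in the frame of loading_tray between 0 and 0.05 m and x of chunk_c_mid in the frame of loading_tray between -0.09 and 0.08 m and y of chunk_c_mid in the frame of loading_tray between -0.05 and 0.05 m and z of chunk_c_mid in the frame of loading_tray between 0 and 0.05 m and x of chunk_d_mid in the frame of loading_tray between -0.09 and 0.08 m and y of chunk_d_mid in the frame of loading_tray between -0.05 and 0.05 m and z of chunk_d_mid in the frame of loading_tray between 0 and 0.05 m and horizontal distance between tray_lip and smoker_box below 0.12 m and height (world z) of tray_lip above 0.08 m), for 0.1 s.
2. all four pieces have slid into the box while the tipped tray is held over it (x of chunk_a_mid in the frame of smoker_box between -0.073 and 0.073 m and y of chunk_a_mid in the frame of smoker_box between -0.058 and 0.058 m and z of chunk_a_mid in the frame of smoker_box between 0 and 0.08 m and x of chunk_b_mid in the frame of smoker_box between -0.073 and 0.073 m and y of chunk_b_mid in the frame of smoker_box between -0.058 and 0.058 m and z of chunk_b_mid in the frame of smoker_box between 0 and 0.08 m and x of chunk_c_mid in the frame of smoker_box between -0.073 and 0.073 m and y of chunk_c_mid in the frame of smoker_box between -0.058 and 0.058 m and z of chunk_c_mid in the frame of smoker_box between 0 and 0.08 m and x of chunk_d_mid in the frame of smoker_box between -0.073 and 0.073 m and y of chunk_d_mid in the frame of smoker_box between -0.058 and 0.058 m and z of chunk_d_mid in the frame of smoker_box between 0 and 0.08 m and horizontal distance between tray_lip and smoker_box below 0.12 m and height (world z) of tray_lip above 0.06 m and angle between loading_tray's own z axis and vertical above 0.35 rad), for 0.1 s.
3. the empty tray stands flat on the board (angle between loading_tray's own z axis and vertical below 0.08 rad and height (world z) of loading_tray between 0.004 and 0.016 m and linear speed of loading_tray below 0.02 m/s and contact force between the fingers and loading_tray below 0.3 N), for 0.2 s.
4. the lid sits fully home on the box (z of box_lid in the frame of smoker_box between 0.072 and 0.081 m and x of box_lid in the frame of smoker_box between -0.015 and 0.015 m and y of box_lid in the frame of smoker_box between -0.015 and 0.015 m and angle between box_lid's own z axis and vertical below 0.06 rad), for 0.2 s.
At the end, for the whole second after the job is handed in: All four pieces are inside the box; the lid is home (origin 72 to 81 mm above the box's, within 15 mm of its centre along each side, tilt under 0.06 rad); the tray is upright on the board (tilt under 0.08 rad, underside within 8 mm of it); tray and lid at rest (all of step 4 and x of chunk_a_mid in the frame of smoker_box between -0.073 and 0.073 m and y of chunk_a_mid in the frame of smoker_box between -0.058 and 0.058 m and z of chunk_a_mid in the frame of smoker_box between 0 and 0.08 m and x of chunk_b_mid in the frame of smoker_box between -0.073 and 0.073 m and y of chunk_b_mid in the frame of smoker_box between -0.058 and 0.058 m and z of chunk_b_mid in the frame of smoker_box between 0 and 0.08 m and x of chunk_c_mid in the frame of smoker_box between -0.073 and 0.073 m and y of chunk_c_mid in the frame of smoker_box between -0.058 and 0.058 m and z of chunk_c_mid in the frame of smoker_box between 0 and 0.08 m and x of chunk_d_mid in the frame of smoker_box between -0.073 and 0.073 m and y of chunk_d_mid in the frame of smoker_box between -0.058 and 0.058 m and z of chunk_d_mid in the frame of smoker_box between 0 and 0.08 m and linear speed of each of box_lid, loading_tray below 0.02 m/s and angle between loading_tray's own z axis and vertical below 0.08 rad and height (world z) of loading_tray between 0.004 and 0.016 m); the robot touches nothing.
It fails at once if the gripper touches a piece of wood (contact force between the fingers and chunk_a above 1 N or contact force between the fingers and chunk_b above 1 N or contact force between the fingers and chunk_c above 1 N or contact force between the fingers and chunk_d above 1 N).
It fails at once if the tray is tipped with its lip more than about 150 mm above the box's rim (angle between loading_tray's own z axis and vertical above 0.5 rad and height (world z) of tray_lip above 0.245 m).
It fails at once if the smoker box is shifted by more than 30 mm or tilted (distance of smoker_box from where it was at the start of the episode above 0.03 m or angle between smoker_box's own z axis and vertical above 0.2 rad).
It fails at once if a bystander (bottle, cup, tin) is shifted by more than 30 mm or tilted (distance of any of tall_shaker, small_shaker, cup, small_tin from where it was at the start of the episode above 0.03 m or angle between any of tall_shaker, small_shaker, cup, small_tin's own z axis and vertical above 0.3 rad).
It also fails if it takes over 67 s, if anything falls off the work surface, if the arm or the gripper's body presses on something with over 40 N, if the wrist force passes 120 N, or if a joint passes its speed limit or range.

## Working session

There is one attempt and no reset: what is moved stays moved. The work goes in short steps, Python scripts to look and compute and a tool call to move; the robot and the scene stay as the last step left them, time stands still between calls to the robot, and variables do not carry over. Pictures are saved under pics/ and viewed, at most 13 in all, crops included, and the job is handed in when it is done.

Besides the shell and the picture viewer there is one more tool, called after "Emit:" as name(argument=value, ...), one argument or row to a line, values as JSON. servo_tool: Moves the arm, as the interface text tells. Its arguments: {"type":"object","properties":{"commands":{"type":"array"},"force":{"type":"number"}},"required":["commands"]}

```bash
mkdir -p pics; cat > h.py <<'E'
import numpy as np, cv2
from bench import r
def cast(info,u,v,H=420):
    f=H/2/np.tan(np.radians(info["vertical_fov"])/2); T=np.array(info["cam_to_world"])
    d=np.stack([(u-info["cx"])/f,-(v-info["cy"])/f,-np.ones_like(u,dtype=float)],-1)
    return T[:3,3],d@T[:3,:3].T
def cloud(name,dep):
    v,u=np.mgrid[:420,:560].astype(float); i=r.camera_info(name); o,d=cast(i,u,v)
    return o+d*dep[...,None]
E
python3 - <<'E'
from h import *
for n in("side","top"):
    p,d=r.grab_frame(n); cv2.imwrite(f"pics/{n}0.png",p); np.savez(f"{n}0.npz",p=p,d=d,c=cloud(n,d))
    i=r.camera_info(n);print({k:np.round(v,3) if k!="note" else v for k,v in i.items() if not isinstance(v,str)}, (d==0).mean())
print(r.get_obs())
E
```

```text
{'vertical_fov': np.float64(48.699), 'cx': np.float64(276.262), 'cy': np.float64(209.728), 'cam_to_world': array([[ 0.999, -0.027,  0.036,  0.563],
       [ 0.045,  0.623, -0.781, -0.829],
       [-0.001,  0.782,  0.623,  0.735],
       [ 0.   ,  0.   ,  0.   ,  1.   ]])} 0.07537414965986394
{'vertical_fov': np.float64(57.384), 'cx': np.float64(275.138), 'cy': np.float64(207.183), 'cam_to_world': array([[-0.014,  0.984, -0.178,  0.373],
       [-0.999, -0.008,  0.034,  0.025],
       [ 0.032,  0.178,  0.983,  0.908],
       [ 0.   ,  0.   ,  0.   ,  1.   ]])} 0.003971088435374149
{'clock': 0.1, 'joints': array([ 1.08894352,  0.47773777,  0.02235974,  1.55632029, -0.01154198,
        1.10929807, -0.08309257]), 'qvel': array([ 0.0006442 , -0.0013756 ,  0.00071448, -0.00290097,  0.00111761,
       -0.00070162, -0.00070021]), 'tau': array([ 4.00024146e-03, -5.97759354e+01,  1.61338694e+00, -2.81956118e+01,
        1.27910654e-02,  5.01052142e-03, -1.26200712e-05]), 'tcp_pos': array([ 0.2462535 , -0.62792028,  0.23042326]), 'orientation': array([-3.08533673e+00, -5.83373863e-01,  6.14429460e-04]), 'contact_force': array([-0.75717536,  0.58977515, -0.2340029 ]), 'moment': array([-0.01854558, -0.02907712, -0.00834043]), 'gripper_force': 0.0, 'grip_width': 0.08601906163892355}
```

View pics/side0.png

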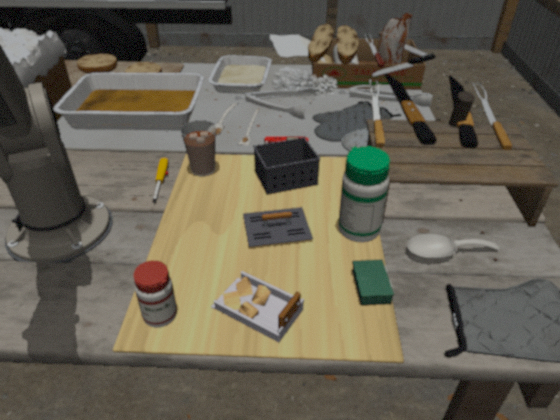

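View pics/top0.png

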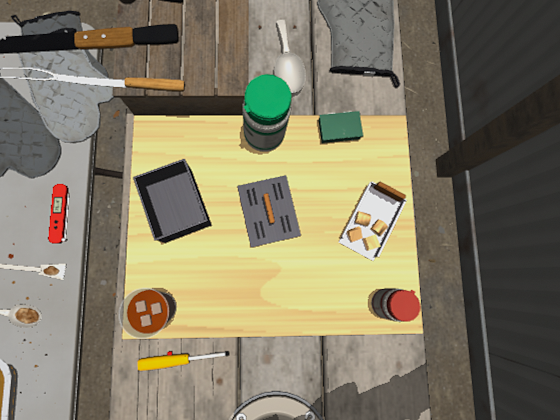

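The side view shows the box at about (286,165), the lid at (277,227), and the tray at (258,305) with its grip at (288,308). In the top view the box is at (172,200), the lid handle at (269,208), and the tray at (372,220) with its grip at (390,190).

```bash
cat > m.py <<'E'
from h import *
def rect(P):
    (c,s,a)=cv2.minAreaRect((P[:,:2]*1000).astype(np.float32)); return np.round(c,1),np.round(s,1),round(a,1)
def sel(n,box,zlo,zhi,tag="0"):
    z=np.load(n+tag+".npz"); c=z["c"]; u0,v0,u1,v1=box
    m=np.zeros((420,560),bool); m[v0:v1,u0:u1]=1
    m&=(c[...,2]>zlo)&(c[...,2]<zhi)&(z["d"]>0)
    return c[m],z["p"][m],m
E
python3 - <<'E'
from m import *
def rep(t,n,b,lo,hi):
    P,_,_=sel(n,b,lo,hi)
    if len(P)>5: print(t,n,len(P),rect(P),"z pct",np.round(np.percentile(P[:,2],[5,50,95])*1000,1),"med",np.round(np.median(P,0)*1000,1))
for n,B in (("top",dict(board=(300,290,340,320),box=(125,150,220,250),lid=(230,168,306,252),tray=(332,172,412,265),tin=(312,105,370,145),tall=(238,68,295,150),small=(365,280,425,325),cup=(115,280,180,338))),
 ("side",dict(board=(200,190,230,210),box=(248,135,325,195),lid=(238,203,316,250),tray=(210,265,308,340),tin=(348,255,398,308),tall=(335,145,392,242),small=(130,258,180,326),cup=(178,118,222,178)))):
    rep("board",n,B["board"],-.05,.05)
    rep("boxrim",n,B["box"],.084,.11); rep("box all",n,B["box"],.03,.11)
    rep("lid plate",n,B["lid"],.0145,.03); rep("lid bar",n,B["lid"],.045,.08)
    rep("tray all",n,B["tray"],.0145,.1); rep("walls",n,B["tray"],.027,.045);rep("grip",n,B["tray"],.055,.1)
    rep("tin",n,B["tin"],.03,.06);rep("tall",n,B["tall"],.15,.25);rep("small",n,B["small"],.08,.2);rep("cup",n,B["cup"],.05,.2)
E
```

```text
board top 1196 (array([ 308.2, -105. ]), array([91.1, 64.9]), 89.2) z pct [ 5.9  8.6 11.2] med [ 308.5 -104.5    8.6]
boxrim top 627 (array([540.8, 223.1]), array([149.9, 119.3]), 20.6) z pct [85.8 92.9 95.4] med [546.7 237.2  92.9]
box all top 1641 (array([540.8, 223.1]), array([149.9, 119.3]), 20.6) z pct [34.9 73.5 94.7] med [551.9 245.8  73.5]
lid plate top 3030 (array([525.7,   9.2]), array([150.3, 120.1]), 12.4) z pct [17.9 20.6 23.1] med [523.6   9.9  20.6]
lid bar top 165 (array([525.3,   9.2]), array([70. , 12.1]), 12.1) z pct [50.  53.9 56.7] med [524.9   9.2  53.9]
tray all top 1508 (array([ 497.1, -232.6]), array([ 96.7, 159.4]), 60.0) z pct [15.9 34.9 70.2] med [ 492.7 -238.3   34.9]
walls top 935 (array([ 501.5, -235.4]), array([ 96.7, 149.5]), 60.3) z pct [28.8 35.1 39.3] med [ 482.2 -227.3   35.1]
grip top 209 (array([ 561.1, -268.4]), array([69. , 12.3]), 60.5) z pct [57.7 69.2 72.8] med [ 560.  -266.9   69.2]
tin top 1087 (array([ 729. , -166.9]), array([67.4, 98.4]), 5.4) z pct [37.9 40.9 43.4] med [ 726.9 -166.4   40.9]
tall top 2276 (array([715. ,  12.9]), array(
[... 1018 characters left out ...]
e 1318 (array([ 502. , -236.5]), array([ 97. , 151.2]), 60.4) z pct [27.8 34.2 39.2] med [ 489.  -235.3   34.2]
grip side 277 (array([ 561.8, -271. ]), array([69. , 12.9]), 61.0) z pct [56.8 68.4 71.5] med [ 561.3 -275.2   68.4]
tin side 1278 (array([ 729. , -167.4]), array([ 67. , 102.5]), 5.9) z pct [34.8 40.3 42.4] med [ 728.6 -174.6   40.3]
tall side 1964 (array([716.2,  10. ]), array([ 93.6, 102.8]), 45.3) z pct [155.3 202.7 215.1] med [715.  -17.9 202.7]
small side 1419 (array([ 313.5, -261.3]), array([65.3, 63.6]), 76.6) z pct [ 85.3 125.9 131.8] med [ 317.  -275.3  125.9]
cup side 1318 (array([308.5, 253. ]), array([92.5, 99.6]), 8.5) z pct [ 58.3 114.  138.2] med [311.  226.8 114. ]
```

Emit:
servo_tool(
  commands=[
    [0,0,4,25,29,0,0.3],
    [0,0,8,50,58,0,0.5],
    [0,0,12,75,87,0,0.5],
    [0,0,16,100,116,0,0.5],
    [0,0,20,125,145,0,0.5],
  ],
  force=100,
)

```text
clock: 0.52
tcp_pos: [0.3722, -0.4817, 0.231]
orientation: [-2.936, -1.115, 0.0]
contact_force: [-0.1, -0.7, 0.6]
grip_width: 0.0426
gripper_force: 0.0
```

Emit:
servo_tool(
  commands=[
    [0,0,4,25,29,-10,0.5],
    [0,0,8,50,58,-20,0.5],
    [0,0,12,75,87,-30,0.5],
    [0,0,16,100,116,-45,0.5],
    [0,0,19,125,145,-60,0.5],
  ],
)

```text
clock: 0.93
tcp_pos: [0.4974, -0.337, 0.1709]
orientation: [2.712, 1.585, 0.0]
contact_force: [0.2, -0.1, 0.5]
grip_width: 0.0425
gripper_force: 0.0
```

Emit:
servo_tool(
  commands=[
    [0,0,0,25,26,-15,0.5],
    [0,0,0,50,52,-25,0.5],
    [0,0,0,65,68,-30,0.5],
    [0,0,0,65,68,-30,0.5],
    [0,0,0,65,68,-30,0.5],
  ],
)

```text
clock: 1.35
tcp_pos: [0.562, -0.2684, 0.1404]
orientation: [-2.711, -1.585, 0.001]
contact_force: [-1.0, -0.7, -0.6]
grip_width: 0.0422
gripper_force: 0.0
```

Emit:
servo_tool(
  commands=[
    [0,0,0,0,-1,-25,0.5],
    [0,0,0,-1,-1,-50,0.5],
    [0,0,0,-1,-1,-70,0.5],
    [0,0,0,-1,-1,-88,0.5],
    [0,0,0,-1,-1,-104,0.5],
  ],
)

```text
clock: 1.77
tcp_pos: [0.5588, -0.2734, 0.0362]
orientation: [-2.717, -1.577, 0.003]
contact_force: [-0.1, -0.3, 0.1]
grip_width: 0.0427
gripper_force: 0.0
```

Emit:
servo_tool(
  commands=[
    [0,0,0,0,0,0,0.5],
    [0,0,0,0,0,0,1],
    [0,0,0,0,0,0,1],
    [0,0,0,0,0,0,1],
    [0,0,0,0,0,0,1],
  ],
)

```text
clock: 2.18
tcp_pos: [0.5611, -0.2724, 0.0389]
orientation: [2.713, 1.579, 0.001]
contact_force: [-2.0, -0.1, 3.9]
grip_width: 0.0107
gripper_force: 98.2
```

Emit:
servo_tool(
  commands=[
    [0,0,0,0,0,0,1],
    [0,0,0,0,0,2,1],
    [0,0,0,0,0,5,1],
    [0,0,0,0,0,9,1],
    [0,0,0,0,0,15,1],
  ],
)

```text
clock: 2.6
tcp_pos: [0.56, -0.271, 0.0521]
orientation: [-2.714, -1.581, 0.001]
contact_force: [0.5, -0.2, -4.4]
grip_width: 0.0104
gripper_force: 97.4
```

```bash
python3 - <<'E'
from h import *
p,d=r.grab_frame("side"); cv2.imwrite("pics/s1.png",cv2.resize(p[220:370,170:350],None,fx=3,fy=3)); np.savez("side1.npz",p=p,d=d,c=cloud("side",d))
print(r.get_obs())
E
```

```text
{'clock': 2.65, 'joints': array([ 0.51515964,  0.61073893, -0.22274675,  1.8029758 ,  0.18731789,
        0.74732117, -0.32248246]), 'qvel': array([-0.00208114,  0.00136154,  0.00115645, -0.01226253,  0.00559425,
       -0.02812668, -0.00625719]), 'tau': array([-4.61763062e-03, -5.76520371e+01, -2.19254516e+00, -1.98890340e+01,
       -2.89040187e-02,  1.93306454e-01, -1.58501562e-02]), 'tcp_pos': array([ 0.56097799, -0.27136997,  0.0536752 ]), 'orientation': array([2.71421962e+00, 1.58054694e+00, 1.20403058e-03]), 'contact_force': array([ 0.24177248,  0.68312292, -2.78322857]), 'moment': array([-0.15565996, -0.17148841, -0.00365999]), 'gripper_force': 97.47223019599915, 'grip_width': 0.010395564828578754}
```

View pics/s1.png

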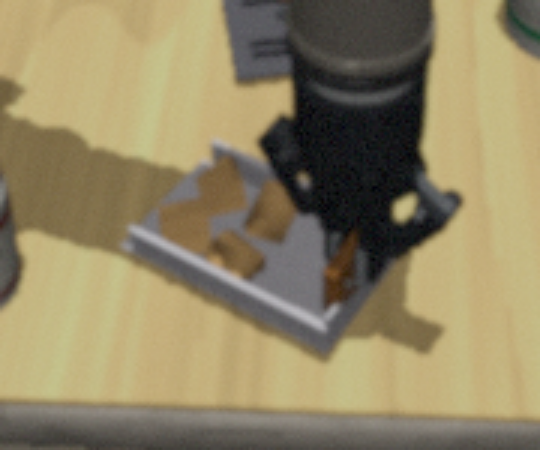

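The tray is gripped by its block and lifted level, with all four pieces lying clear of the fingers. I'll carry it in an arc to the box.

Emit:
servo_tool(
  commands=[
    [0,0,0,0,0,10,1],
    [0,0,0,0,0,25,1],
    [0,0,0,0,0,42,1],
    [0,0,0,0,0,60,1],
    [0,0,0,0,0,78,1],
  ],
)

```text
clock: 3.07
tcp_pos: [0.5603, -0.2712, 0.1316]
orientation: [-2.715, -1.581, 0.0]
contact_force: [-0.2, -0.9, -4.1]
grip_width: 0.0103
gripper_force: 97.8
```

Emit:
servo_tool(
  commands=[
    [0,0,0,0,3,16,1],
    [0,0,0,-1,8,32,1],
    [0,0,1,-2,16,46,1],
    [0,0,2,-3,27,56,1],
    [0,0,3,-4,41,62,1],
  ],
)

```text
clock: 3.48
tcp_pos: [0.5567, -0.2301, 0.194]
orientation: [2.67, 1.652, 0.001]
contact_force: [1.2, 0.3, -4.3]
grip_width: 0.0105
gripper_force: 97.8
```

Emit:
servo_tool(
  commands=[
    [0,0,2,-2,18,6,1],
    [0,0,4,-4,37,10,1],
    [0,0,6,-6,57,12,1],
    [0,0,8,-8,77,14,1],
    [0,0,10,-10,97,16,1],
  ],
)

```text
clock: 3.9
tcp_pos: [0.5458, -0.1306, 0.208]
orientation: [-2.513, -1.883, 0.001]
contact_force: [0.3, -0.1, -2.9]
grip_width: 0.011
gripper_force: 97.8
```

Emit:
servo_tool(
  commands=[
    [0,0,2,-2,20,0,1],
    [0,0,4,-4,40,0,1],
    [0,0,6,-6,60,0,1],
    [0,0,8,-8,80,0,1],
    [0,0,10,-10,100,0,1],
  ],
)

```text
clock: 4.32
tcp_pos: [0.5361, -0.0314, 0.2082]
orientation: [-2.342, -2.094, 0.0]
contact_force: [0.3, 0.7, -3.2]
grip_width: 0.0108
gripper_force: 97.8
```

Emit:
servo_tool(
  commands=[
    [0,0,2,0,20,0,1],
    [0,0,4,2,40,0,1],
    [0,0,6,5,60,0,1],
    [0,0,8,8,80,0,1],
    [0,0,10,12,100,0,1],
  ],
)

```text
clock: 4.73
tcp_pos: [0.5484, 0.0686, 0.2083]
orientation: [-2.15, -2.29, 0.0]
contact_force: [-0.4, 0.2, -3.0]
grip_width: 0.0106
gripper_force: 97.8
```

Emit:
servo_tool(
  commands=[
    [0,0,2,8,20,0,1],
    [0,0,4,17,38,0,1],
    [0,0,6,27,56,0,1],
    [0,0,8,38,74,0,1],
    [0,0,10,50,92,0,1],
  ],
)

```text
clock: 5.15
tcp_pos: [0.5985, 0.1606, 0.2082]
orientation: [-1.943, -2.469, 0.0]
contact_force: [-0.4, 0.6, -3.5]
grip_width: 0.0106
gripper_force: 97.8
```

Emit:
servo_tool(
  commands=[
    [0,0,2,15,18,0,1],
    [0,0,4,31,36,0,1],
    [0,0,6,47,54,0,1],
    [0,0,7,62,70,0,1],
    [0,0,7,76,85,0,1],
  ],
)

```text
clock: 5.57
tcp_pos: [0.6749, 0.2458, 0.2077]
orientation: [-1.789, -2.582, 0.0]
contact_force: [-0.2, -0.2, -2.7]
grip_width: 0.0104
gripper_force: 97.8
```

Emit:
servo_tool(
  commands=[
    [0,0,0,14,14,-8,1],
    [0,0,0,27,26,-18,1],
    [0,0,0,37,36,-28,1],
    [0,0,0,44,43,-34,1],
    [0,0,0,48,47,-38,1],
  ],
)

```text
clock: 5.98
tcp_pos: [0.7221, 0.2923, 0.1685]
orientation: [-1.789, -2.58, 0.002]
contact_force: [-0.3, -0.7, -3.5]
grip_width: 0.0102
gripper_force: 97.8
```

Emit:
servo_tool(
  commands=[
    [0,0,0,0,0,0,1],
    [0,0,0,0,0,0,1],
    [0,0,0,0,0,0,1],
    [0,0,0,0,0,0,1],
    [0,0,0,0,0,0,1],
  ],
)

```text
clock: 6.4
tcp_pos: [0.7227, 0.29, 0.1713]
orientation: [1.793, 2.579, 0.001]
contact_force: [0.8, -0.6, -2.5]
grip_width: 0.0104
gripper_force: 97.8
```

```bash
python3 - <<'E'
from h import *
for n in("side","top"):
    p,d=r.grab_frame(n); np.savez(n+"2.npz",p=p,d=d,c=cloud(n,d))
    if n=="side": a=p[90:240,220:400]
    else: a=p[100:270,100:290]
    cv2.imwrite(f"pics/{n}2.png",cv2.resize(a,None,fx=3,fy=3))
o=r.get_obs();print({k:np.round(o[k],3) for k in("joints","tcp_pos","orientation","contact_force","moment")})
E
```

```text
{'joints': array([-0.172,  0.752, -0.508,  1.287,  0.366,  1.193, -0.343]), 'tcp_pos': array([0.723, 0.29 , 0.171]), 'orientation': array([1.793e+00, 2.579e+00, 1.000e-03]), 'contact_force': array([-0.225, -0.047, -2.608]), 'moment': array([ 0.096, -0.159, -0.067])}
```

View pics/side2.png

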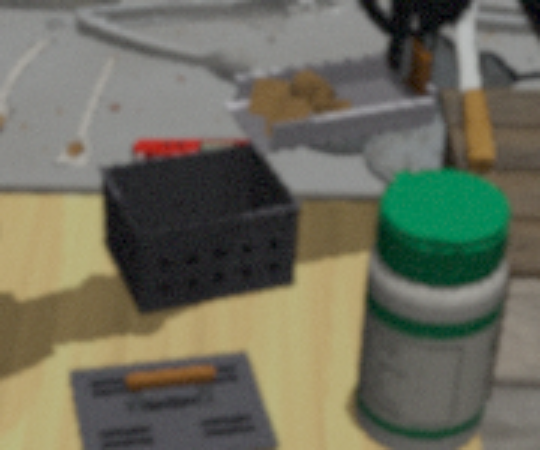

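View pics/top2.png

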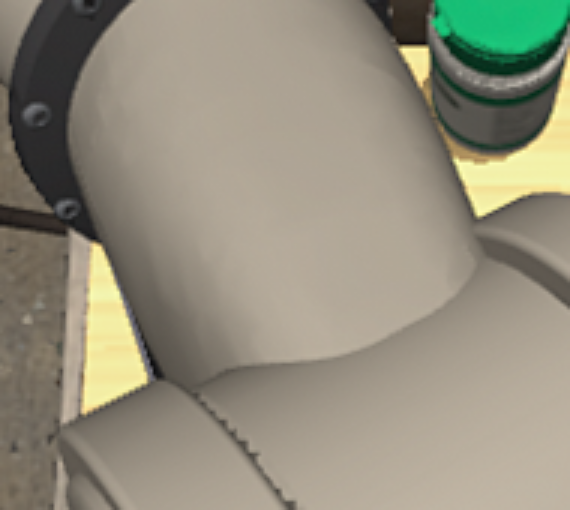

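Side crop: the tray hangs level with all four pieces on it, its lip at crop (240,105), left end toward the box. In the top view the arm covers the tray, so I'll measure the lip from the side depth.

```bash
python3 - <<'E'
from m import *
P,C,_=sel("side",(290,100,372,145),.11,.25,"2")
a=np.radians(20.6);R=np.array([[np.cos(a),np.sin(a)],[-np.sin(a),np.cos(a)]])
Q=(P[:,:2]-[.541,.2228])@R.T
k=(Q[:,0]<.2)&(abs(Q[:,1])<.09)
Q=np.c_[Q[k],P[k,2]]*1000
print(len(Q),rect(Q/1000)); print(np.percentile(Q,[0.5,2,50,98,99.5],axis=0).round(1))
for lo in range(30,200,20):
    s=Q[(Q[:,0]>=lo)&(Q[:,0]<lo+20)]
    if len(s)>5: print(lo,len(s),"y",s[:,1].min().round(1),s[:,1].max().round(1),"z",np.percentile(s[:,2],[2,50,98]).round(1))
E
```

```text
1832 (array([118.5,   1.4]), array([ 99.3, 162.7]), 89.6)
[[ 39.6 -47.2 140.7]
 [ 43.2 -46.3 141.8]
 [126.   -9.2 158.9]
 [197.5  48.  206.2]
 [198.8  49.4 217.3]]
30 85 y -45.9 49.5 z [140.7 143.5 160.4]
50 302 y -47.3 49.3 z [141.8 155.8 169.1]
70 185 y -47.3 51.1 z [143.1 164.4 170.9]
90 208 y -46.7 51.2 z [142.1 160.9 168.7]
110 165 y -48.3 49.4 z [142.6 163.  169.6]
130 142 y -48.3 48.7 z [142.  154.2 167.7]
150 196 y -48.4 50.7 z [141.7 151.1 218.4]
170 365 y -47.8 49.9 z [142.1 167.6 215.5]
190 184 y -47.1 49.8 z [142.3 160.7 206.2]
```

Emit:
servo_tool(
  commands=[
    [0.7,-1.87,0,-1,-0.4,2,1],
    [1.41,-3.74,0,-2.2,-0.9,4,1],
    [2.11,-5.62,0,-3.6,-1.4,6,1],
    [2.82,-7.49,0,-5,-2,8,1],
    [3.52,-9.36,0,-6.6,-2.5,10,1],
  ],
)

```text
clock: 6.92
tcp_pos: [0.7157, 0.2878, 0.1808]
orientation: [1.731, 2.491, 0.221]
contact_force: [-0.1, -0.3, -3.0]
grip_width: 0.0103
gripper_force: 97.9
```

Emit:
servo_tool(
  commands=[
    [0.7,-1.87,0,-2,-0.7,2,1],
    [1.41,-3.74,0,-4,-1.5,4,1],
    [2.11,-5.62,0,-6.2,-2.3,6,1],
    [2.82,-7.49,0,-8.5,-3.1,7.5,1],
    [3.52,-9.36,0,-10.8,-4,9,1],
  ],
)

```text
clock: 7.33
tcp_pos: [0.7047, 0.2837, 0.1899]
orientation: [1.662, 2.391, 0.425]
contact_force: [0.7, 0.4, -3.6]
grip_width: 0.0106
gripper_force: 97.9
```

Emit:
servo_tool(
  commands=[
    [0.7,-1.87,0,-2.7,-1,4.5,1],
    [1.41,-3.74,0,-5.5,-2.1,9,1],
    [2.11,-5.62,0,-8.5,-3.2,13.5,1],
    [2.82,-7.49,0,-11.5,-4.3,18,1],
    [3.52,-9.36,0,-14.5,-5.5,22,1],
  ],
)

```text
clock: 7.75
tcp_pos: [0.6901, 0.2783, 0.2119]
orientation: [1.586, 2.282, 0.614]
contact_force: [0.6, 0.2, -3.0]
grip_width: 0.0107
gripper_force: 98.0
```

```bash
python3 - <<'E'
from h import *
p,d=r.grab_frame("side"); np.savez("side3.npz",p=p,d=d,c=cloud("side",d))
cv2.imwrite("pics/s3.png",cv2.resize(p[90:240,220:400],None,fx=3,fy=3))
o=r.get_obs();print({k:np.round(o[k],3) for k in("joints","tcp_pos","orientation","contact_force","moment")})
E
```

```text
{'joints': array([-0.159,  0.424, -0.434,  1.829,  0.591,  0.461, -0.629]), 'tcp_pos': array([0.689, 0.278, 0.212]), 'orientation': array([1.585, 2.281, 0.615]), 'contact_force': array([-1.655, -0.811, -3.653]), 'moment': array([-0.402,  0.908, -0.031])}
```

View pics/s3.png

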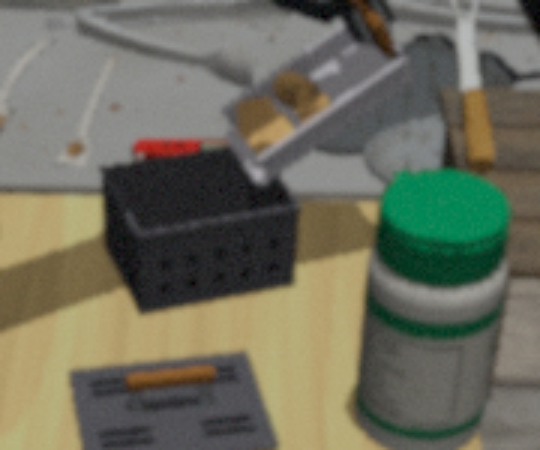

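At 30° the tray lip is over the box (crop (230–265,115–180)) and the pieces are still on it. Tipping on.

Emit:
servo_tool(
  commands=[
    [0.7,-1.87,0,-3.6,-1.3,4,1],
    [1.41,-3.74,0,-7.2,-2.7,8,1],
    [2.11,-5.62,0,-11,-4.1,12,1],
    [2.82,-7.49,0,-14.5,-5.5,16,1],
    [3.52,-9.36,0,-18.2,-6.8,20,1],
  ],
)

```text
clock: 8.22
tcp_pos: [0.6722, 0.2714, 0.2318]
orientation: [1.504, 2.163, 0.79]
contact_force: [1.0, -1.2, -3.2]
grip_width: 0.0107
gripper_force: 98.1
```

Emit:
servo_tool(
  commands=[
    [0.7,-1.87,0,-4.2,-1.6,3,1],
    [1.41,-3.74,0,-8.4,-3.2,6,1],
    [2.11,-5.62,0,-12.5,-4.8,9,1],
    [2.82,-7.49,0,-16.7,-6.3,12,1],
    [3.52,-9.36,0,-20.9,-7.9,15,1],
  ],
)

```text
clock: 8.63
tcp_pos: [0.6594, 0.2612, 0.2408]
orientation: [1.447, 2.068, 0.884]
contact_force: [0.5, -1.2, -3.1]
grip_width: 0.0107
gripper_force: 98.3
```

```bash
python3 - <<'E'
from h import *
p,d=r.grab_frame("side"); np.savez("side4.npz",p=p,d=d,c=cloud("side",d))
cv2.imwrite("pics/s4.png",cv2.resize(p[90:240,220:400],None,fx=3,fy=3))
o=r.get_obs();print({k:np.round(o[k],3) for k in("joints","tcp_pos","orientation","contact_force","moment")})
E
```

```text
{'joints': array([-0.297,  0.282, -0.269,  2.108,  1.811,  0.216, -1.899]), 'tcp_pos': array([0.658, 0.261, 0.24 ]), 'orientation': array([1.446, 2.068, 0.884]), 'contact_force': array([-2.141, -0.352, -2.93 ]), 'moment': array([-0.427,  1.225, -0.013])}
```

View pics/s4.png

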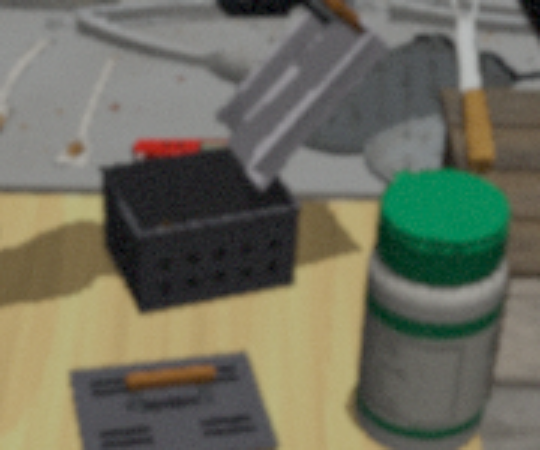

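The tray is empty and nothing lies outside the box; brown is just visible inside it at crop (165,225). I'll undo the tip, rising as I go.

Emit:
servo_tool(
  commands=[
    [0,0,0,0,0,0,1],
    [0,0,0,0,0,0,1],
    [-0.7,1.87,0,4.2,1.6,0,1],
    [-1.41,3.74,0,8.4,3.2,0,1],
    [-2.11,5.62,0,12.5,4.8,0,1],
  ],
)

```text
clock: 9.1
tcp_pos: [0.6689, 0.2613, 0.2398]
orientation: [1.483, 2.111, 0.811]
contact_force: [0.2, -0.4, -1.7]
grip_width: 0.0108
gripper_force: 98.3
```

Emit:
servo_tool(
  commands=[
    [-0.7,1.87,0,4.2,1.5,0,1],
    [-1.41,3.74,0,8.4,3,0,1],
    [-2.11,5.62,0,12,4.5,0,1],
    [-2.82,7.49,0,16,6,0,1],
    [-3.52,9.36,0,19.5,7.3,0,1],
  ],
)

```text
clock: 9.52
tcp_pos: [0.6883, 0.2688, 0.2399]
orientation: [1.565, 2.234, 0.638]
contact_force: [1.1, 0.5, -2.6]
grip_width: 0.0101
gripper_force: 98.2
```

Emit:
servo_tool(
  commands=[
    [-0.7,1.87,0,3,1.2,0,1],
    [-1.41,3.74,0,6,2.4,0,1],
    [-2.11,5.62,0,9,3.5,0,1],
    [-2.82,7.49,0,12.5,4.7,0,1],
    [-3.52,9.36,0,16,6,0,1],
  ],
)

```text
clock: 9.93
tcp_pos: [0.704, 0.275, 0.2397]
orientation: [1.639, 2.349, 0.452]
contact_force: [0.7, 0.2, -2.3]
grip_width: 0.0104
gripper_force: 98.2
```

```bash
python3 - <<'E'
from h import *
o=r.get_obs();print({k:np.round(o[k],3) for k in("clock","joints","tcp_pos","orientation","contact_force","moment")})
from scipy.spatial.transform import Rotation as Rn
R=Rn.from_rotvec(o["orientation"]).as_matrix();print(R.round(3), np.degrees(np.arccos(-R[2,2])))
E
```

```text
{'clock': np.float64(9.933), 'joints': array([-0.057,  0.484, -0.588,  1.654,  0.534,  0.745, -0.524]), 'tcp_pos': array([0.704, 0.275, 0.24 ]), 'orientation': array([1.639, 2.349, 0.452]), 'contact_force': array([ 0.666,  0.185, -2.345]), 'moment': array([-0.149,  0.494, -0.05 ])}
[[-0.341  0.865  0.368]
 [ 0.94   0.322  0.113]
 [-0.021  0.385 -0.923]] 22.64871571456334
```

Emit:
servo_tool(
  commands=[
    [-1.33,4.33,0,0,0,0,1],
    [-2.66,8.66,0,0,0,0,1],
    [-3.99,12.99,0,0,0,0,1],
    [-5.32,17.32,0,0,0,0,1],
    [-6.65,21.65,0,0,0,0,1],
  ],
)

```text
clock: 10.35
tcp_pos: [0.7038, 0.2756, 0.2404]
orientation: [-1.792, -2.577, -0.002]
contact_force: [0.0, 0.1, -3.0]
grip_width: 0.0107
gripper_force: 98.1
```

Emit:
servo_tool(
  commands=[
    [0,0,-2,-15,-16,0,1],
    [0,0,-4,-36,-39,0,1],
    [0,0,-6,-58,-63,0,1],
    [0,0,-8,-82,-89,0,1],
    [0,0,-10,-105,-115,0,1],
  ],
)

```text
clock: 10.77
tcp_pos: [0.5978, 0.1599, 0.2396]
orientation: [-2.014, -2.41, -0.005]
contact_force: [-0.0, -0.8, -1.9]
grip_width: 0.0104
gripper_force: 98.5
```

Emit:
servo_tool(
  commands=[
    [0,0,-2,-15,-20,0,1],
    [0,0,-4,-28,-40,0,1],
    [0,0,-6,-39,-60,0,1],
    [0,0,-8,-48,-80,0,1],
    [0,0,-10,-55,-100,0,1],
  ],
)

```text
clock: 11.18
tcp_pos: [0.5435, 0.0599, 0.2403]
orientation: [2.217, 2.225, 0.005]
contact_force: [1.2, -0.0, -2.7]
grip_width: 0.0104
gripper_force: 98.5
```

Emit:
servo_tool(
  commands=[
    [0,0,-2,-3,-20,0,1],
    [0,0,-4,-5,-40,0,1],
    [0,0,-6,-6,-60,0,1],
    [0,0,-8,-7,-80,0,1],
    [0,0,-10,-7,-100,0,1],
  ],
)

```text
clock: 11.6
tcp_pos: [0.5376, -0.0405, 0.2402]
orientation: [2.402, 2.022, 0.005]
contact_force: [-0.2, 0.0, -2.4]
grip_width: 0.0107
gripper_force: 98.5
```

Emit:
servo_tool(
  commands=[
    [0,0,-2,2,-22,0,1],
    [0,0,-4,4,-44,0,1],
    [0,0,-6,6,-66,0,1],
    [0,0,-8,8,-88,0,1],
    [0,0,-10,10,-110,0,1],
  ],
)

```text
clock: 12.02
tcp_pos: [0.5472, -0.1531, 0.2394]
orientation: [2.57, 1.799, -0.001]
contact_force: [0.4, -0.2, -2.2]
grip_width: 0.0105
gripper_force: 98.5
```

Emit:
servo_tool(
  commands=[
    [0,0,-3,3,-28,-10,1],
    [0,0,-6,6,-56,-25,1],
    [0,0,-9,10,-85,-45,1],
    [0,0,-9.5,13,-108,-65,1],
    [0,0,-9.5,14,-121,-85,1],
  ],
)

```text
clock: 12.43
tcp_pos: [0.5603, -0.2777, 0.1525]
orientation: [2.712, 1.574, -0.004]
contact_force: [-0.2, 0.3, -1.4]
grip_width: 0.0107
gripper_force: 98.4
```

Emit:
servo_tool(
  commands=[
    [0,0,0,0,0,-15,1],
    [0,0,0,0,0,-25,1],
    [0,0,0,0,0,-30,1],
    [0,0,0,0,0,-30,1],
    [0,0,0,0,0,-30,1],
  ],
)

```text
clock: 12.85
tcp_pos: [0.5615, -0.2715, 0.1248]
orientation: [2.707, 1.585, -0.001]
contact_force: [-0.2, -0.4, -1.4]
grip_width: 0.0105
gripper_force: 98.3
```

```bash
cat > s.py <<'E'
from m import *
from scipy.spatial.transform import Rotation as Rn
o=r.get_obs(); R=Rn.from_rotvec(o["orientation"]).as_matrix()
print(round(float(o["clock"]),2),o["tcp_pos"].round(4),"toolz",R[:,2].round(3),"y yaw",np.degrees(np.arctan2(R[1,1],R[0,1])).round(1),o["contact_force"].round(1),o["joints"].round(2))
E
cat > t.py <<'E'
from s import *
p,d=r.grab_frame("side"); c=cloud("side",d); np.savez("side5.npz",p=p,d=d,c=c)
cv2.imwrite("pics/s5.png",p)
x=(c[...,:2]-[.497,-.233]); a=np.radians(-29.5); X=x@[np.cos(a),np.sin(a)]; Y=x@[-np.sin(a),np.cos(a)]
m=(d>0)&(abs(X)<.062)&(abs(Y)<.034)&(c[...,2]>.0)&(c[...,2]<.2)
# floor plane
A=np.c_[X[m],Y[m],np.ones(m.sum())]; z=c[...,2][m]; k=np.ones(len(z),bool)
for _ in range(8):
    w=np.linalg.lstsq(A[k],z[k],rcond=None)[0]; e=z-A@w; k=abs(e)<max(.004,2*np.std(e[k])*.8)
print("floor tilt xy, z:",w.round(4),k.sum(),len(z))
E
python3 t.py
```

```text
12.85 [ 0.5615 -0.2715  0.1248] toolz [ 0.002 -0.004 -1.   ] y yaw -29.3 [-0.2 -0.4 -1.4] [ 0.59  0.53 -0.33  1.76  0.22  0.89 -0.34]
floor tilt xy, z: [-0.2721  0.9368  0.0542] 2444 2886
```

Emit:
servo_tool(
  commands=[
    [0,0,0,-1,0,-20,1],
    [0,0,0,-1,0,-42,1],
    [0,0,0,-1,0,-62,1],
    [0,0,0,-1,0,-74,1],
    [0,0,0,-1,0,-80,1],
  ],
)

```text
clock: 13.32
tcp_pos: [0.5598, -0.2715, 0.0437]
orientation: [2.708, 1.585, -0.003]
contact_force: [-0.3, 0.7, -2.5]
grip_width: 0.0107
gripper_force: 98.3
```

Emit:
servo_tool(
  commands=[
    [0,0,0,0,0,-1,1],
    [0,0,0,0,0,-3,1],
    [0,0,0,0,0,-5,1],
    [0,0,0,0,0,-5,1],
    [0,0,0,0,0,-5,1],
  ],
)

```text
clock: 13.73
tcp_pos: [0.5604, -0.272, 0.0402]
orientation: [2.707, 1.584, -0.001]
contact_force: [-0.6, -0.5, -1.9]
grip_width: 0.0104
gripper_force: 98.3
```

```bash
python3 s.py
```

```text
13.73 [ 0.5604 -0.272   0.0402] toolz [ 0.002 -0.005 -1.   ] y yaw -29.3 [-0.6 -0.5 -1.9] [ 0.57  0.64 -0.3   1.81  0.27  0.73 -0.39]
```

Emit:
servo_tool(
  commands=[
    [0,0,0,0,0,-1,1],
    [0,0,0,0,0,-2,1],
    [0,0,0,0,0,-3,1],
    [0,0,0,0,0,-3,1],
    [0,0,0,0,0,-3,1],
  ],
)

```text
clock: 14.15
tcp_pos: [0.5606, -0.2723, 0.0389]
orientation: [2.707, 1.583, -0.001]
contact_force: [-4.3, 1.6, 15.6]
grip_width: 0.0105
gripper_force: 101.1
```

Emit:
servo_tool(
  commands=[
    [0,0,0,0,0,0,0.8],
    [0,0,0,0,0,0,0.6],
    [0,0,0,0,0,0,0.5],
    [0,0,0,0,0,0,0.5],
    [0,0,0,0,0,0,0.5],
  ],
)

```text
clock: 14.57
tcp_pos: [0.5599, -0.2718, 0.0363]
orientation: [2.708, 1.584, -0.002]
contact_force: [-0.2, -0.6, 1.0]
grip_width: 0.0427
gripper_force: 0.0
```

Emit:
servo_tool(
  commands=[
    [0,0,0,0,0,10,0.5],
    [0,0,0,0,0,30,0.5],
    [0,0,0,0,0,55,0.5],
    [0,0,0,0,0,80,0.5],
    [0,0,0,0,0,105,0.5],
  ],
)

```text
clock: 14.98
tcp_pos: [0.5599, -0.2717, 0.1431]
orientation: [2.708, 1.584, -0.002]
contact_force: [0.6, -0.5, -0.2]
grip_width: 0.0429
gripper_force: 0.0
```

```bash
python3 s.py; python3 - <<'E'
from m import *
for n in("side","top"):
    p,d=r.grab_frame(n); c=cloud(n,d); np.savez(n+"6.npz",p=p,d=d,c=c); cv2.imwrite(f"pics/{n}6.png",p)
def rep(t,n,b,lo,hi):
    P,_,_=sel(n,b,lo,hi,"6")
    if len(P)>5: print(t,n,len(P),rect(P),np.round(np.percentile(P[:,2],[2,50,95])*1000,1))
rep("lid","top",(230,168,306,252),.0145,.03);rep("bar","top",(230,168,306,252),.045,.08)
rep("box","top",(125,150,220,250),.084,.11);rep("box","side",(248,135,325,195),.084,.11)
rep("inbox","top",(125,150,220,250),.02,.07)
rep("walls","side",(205,255,312,345),.027,.042); rep("floor","side",(205,255,312,345),.009,.02)
rep("tall","top",(238,68,295,150),.15,.25)
E
```

```text
14.98 [ 0.5599 -0.2717  0.1431] toolz [ 0.001 -0.004 -1.   ] y yaw -29.3 [ 0.6 -0.5 -0.2] [ 0.6   0.5  -0.34  1.75  0.21  0.92 -0.34]
lid top 3040 (array([525.8,   9.2]), array([150.2, 120.1]), 12.4) [17.4 20.5 23.1]
bar top 165 (array([525.4,   9.3]), array([69.6, 12.1]), 12.5) [48.5 54.1 56.7]
box top 632 (array([540.2, 222.9]), array([149.3, 119.6]), 20.6) [84.5 92.8 95.6]
box side 103 (array([540.3, 223.7]), array([160.4, 108.7]), 13.9) [84.1 91.8 94.9]
inbox top 1609 (array([540. , 221.8]), array([145.3, 115. ]), 20.6) [21.  36.4 66.2]
walls side 620 (array([ 502.5, -236. ]), array([ 99. , 151.6]), 60.3) [27.3 34.  39.1]
floor side 3680 (array([ 493.5, -202. ]), array([234.6, 235.3]), 2.1) [ 9.  10.6 15.8]
tall top 2272 (array([715.2,  11.5]), array([92.6, 97.6]), 50.1) [155.6 213.1 216. ]
```

View pics/top6.png

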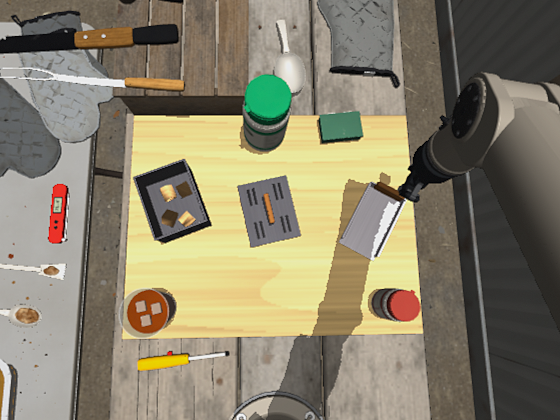

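View pics/side6.png

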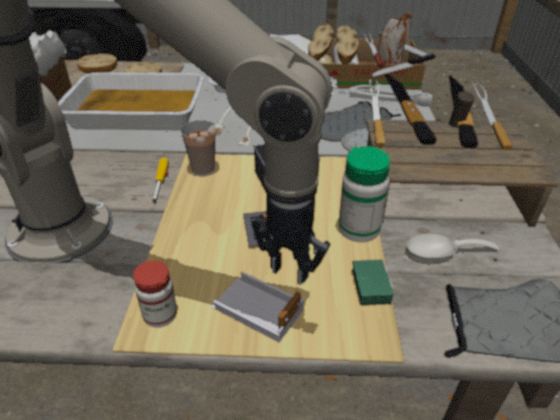

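All four pieces lie flat in the box (top view, around (175,203)), the tray is back flat at (372,220), and the box, bottles, cup and tin look unmoved. Next is the lid.

Emit:
servo_tool(
  commands=[
    [0,0,-5,-3,28,0,0.5],
    [0,0,-10,-7,56,0,0.5],
    [0,0,-15,-10,84,0,0.5],
    [0,0,-20,-14,112,0,0.5],
    [0,0,-25,-17,140,0,0.5],
  ],
)

```text
clock: 15.5
tcp_pos: [0.5423, -0.1306, 0.1415]
orientation: [2.989, 0.954, -0.004]
contact_force: [0.3, -0.1, -0.4]
grip_width: 0.0424
gripper_force: 0.0
```

Emit:
servo_tool(
  commands=[
    [0,0,-5,-3,28,0,0.5],
    [0,0,-10,-7,56,0,0.5],
    [0,0,-15,-10,84,-10,0.5],
    [0,0,-20,-14,115,-30,0.5],
    [0,0,-23.5,-17,141,-50,0.5],
  ],
)

```text
clock: 15.92
tcp_pos: [0.5262, 0.0113, 0.0918]
orientation: [3.121, 0.327, -0.001]
contact_force: [0.3, -0.0, 0.1]
grip_width: 0.0427
gripper_force: 0.0
```

Emit:
servo_tool(
  commands=[
    [0,0,0,0,0,0,0.5],
    [0,0,0,0,0,0,0.5],
    [0,0,0,0,0,0,0.5],
  ],
)

```text
clock: 16.17
tcp_pos: [0.5261, 0.0086, 0.0917]
orientation: [3.12, 0.333, -0.005]
contact_force: [-0.5, -0.2, 0.2]
grip_width: 0.0429
gripper_force: 0.0
```

```bash
python3 s.py
```

```text
16.17 [0.5261 0.0086 0.0917] toolz [-0.003 -0.005 -1.   ] y yaw -77.8 [-0.5 -0.2  0.2] [ 0.04  0.43 -0.22  2.01  0.15  0.72 -1.63]
```

Emit:
servo_tool(
  commands=[
    [0,0,0,0,0,-16,0.5],
    [0,0,0,0,0,-32,0.5],
    [0,0,0,0,0,-46,0.5],
    [0,0,0,0,0,-55,0.5],
    [0,0,0,0,0,-60,0.5],
  ],
)

```text
clock: 16.58
tcp_pos: [0.526, 0.0076, 0.031]
orientation: [3.12, 0.329, -0.005]
contact_force: [-0.5, 0.1, -0.1]
grip_width: 0.0426
gripper_force: 0.0
```

Emit:
servo_tool(
  commands=[
    [0,0,0,0,0,0,0.7],
    [0,0,0,0,0,0,1],
    [0,0,0,0,0,0,1],
    [0,0,0,0,0,0,1],
    [0,0,0,0,0,0,1],
  ],
)

```text
clock: 17.0
tcp_pos: [0.5267, 0.0089, 0.0325]
orientation: [3.12, 0.332, -0.002]
contact_force: [-0.9, -1.4, 6.5]
grip_width: 0.0099
gripper_force: 98.5
```

Emit:
servo_tool(
  commands=[
    [0,0,0,0,0,0,1],
    [0,0,0,0,0,3,1],
    [0,0,0,0,0,10,1],
    [0,0,0,0,0,22,1],
    [0,0,0,0,0,40,1],
  ],
)

```text
clock: 17.42
tcp_pos: [0.5249, 0.0092, 0.0716]
orientation: [3.12, 0.333, -0.009]
contact_force: [0.3, 0.1, -2.1]
grip_width: 0.0099
gripper_force: 97.8
```

Emit:
servo_tool(
  commands=[
    [0,0,0,0,0,20,1],
    [0,0,0,0,0,40,1],
    [0,0,0,0,0,60,1],
    [0,0,0,0,0,80,1],
    [0,0,0,0,0,90,1],
  ],
)

```text
clock: 17.83
tcp_pos: [0.5271, 0.0094, 0.1648]
orientation: [3.12, 0.333, 0.002]
contact_force: [1.3, 0.0, -0.8]
grip_width: 0.0097
gripper_force: 97.8
```

```bash
python3 s.py
```

```text
17.83 [0.5271 0.0094 0.1648] toolz [ 0.001 -0.004 -1.   ] y yaw -77.8 [ 1.3  0.  -0.8] [ 0.06  0.33 -0.24  1.96  0.11  0.87 -1.6 ]
```

Emit:
servo_tool(
  commands=[
    [0,0,1,1,12,0,1],
    [0,0,2,3,34,0,1],
    [0,0,3,5,60,0,1],
    [0,0,4,7,86,0,1],
    [0,0,5,9,112,0,1],
  ],
)

```text
clock: 18.25
tcp_pos: [0.534, 0.1231, 0.1605]
orientation: [3.102, 0.471, -0.007]
contact_force: [0.1, 0.1, -1.9]
grip_width: 0.0101
gripper_force: 97.8
```

Emit:
servo_tool(
  commands=[
    [0,0,1,2,26,0,1],
    [0,0,2,4,52,0,1],
    [0,0,3,5,76,0,1],
    [0,0,3.3,6,94,0,1],
    [0,0,3.3,6,102,0,1],
  ],
)

```text
clock: 18.67
tcp_pos: [0.5395, 0.2276, 0.1604]
orientation: [3.088, 0.566, -0.006]
contact_force: [-0.0, 0.7, -2.3]
grip_width: 0.0097
gripper_force: 97.8
```

Emit:
servo_tool(
  commands=[
    [0,0,0,0,0,-8,1],
    [0,0,0,0,0,-18,1],
    [0,0,0,0,0,-25,1],
    [0,0,0,0,0,-28,1],
    [0,0,0,0,0,-28,1],
  ],
)

```text
clock: 19.08
tcp_pos: [0.5403, 0.2212, 0.1319]
orientation: [3.087, 0.554, -0.009]
contact_force: [-1.0, 0.0, -1.7]
grip_width: 0.0098
gripper_force: 97.9
```

```bash
python3 s.py; python3 - <<'E'
from m import *
for n in("side","top"):
    p,d=r.grab_frame(n); c=cloud(n,d); np.savez(n+"7.npz",p=p,d=d,c=c)
    if n=="side": cv2.imwrite("pics/side7.png",cv2.resize(p[90:240,200:380],None,fx=3,fy=3))
P,_,_=sel("side",(240,110,335,190),.112,.130,"7"); print("lid plate side",len(P),rect(P),np.percentile(P[:,2],[2,50,98]).round(4))
P,_,_=sel("side",(240,110,335,200),.03,.093,"7"); print("box below",len(P),rect(P))
E
```

```text
19.08 [0.5403 0.2212 0.1319] toolz [-0.004 -0.006 -1.   ] y yaw -69.7 [-1.   0.  -1.7] [-0.25  0.46 -0.32  1.85  0.19  0.87 -1.88]
lid plate side 1212 (array([540.2, 219.5]), array([150.4, 127.6]), 20.5) [0.1168 0.1199 0.1228]
box below 1514 (array([541.9, 220.4]), array([149.3, 124.3]), 20.6)
```

View pics/side7.png

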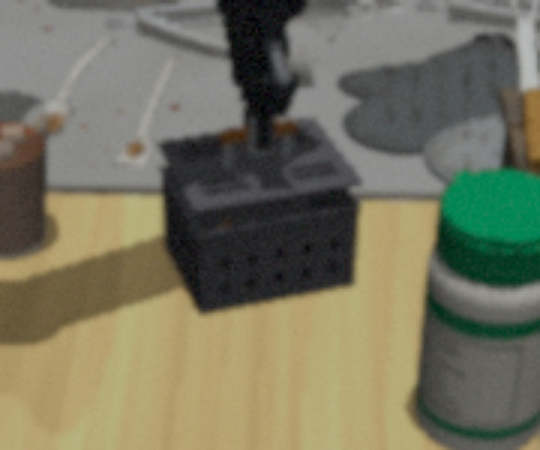

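The lid hangs level and squarely over the box mouth, plate at crop (260,165), with the rim visible just below it. I'll lower it.

Emit:
servo_tool(
  commands=[
    [0,0,0,0,1,-4,1],
    [0,0,0,0,1,-8,1],
    [0,0,0,0,1,-12,1],
    [0,0,0,0,1,-16,1],
    [0,0,0,0,1,-19,1],
  ],
)

```text
clock: 19.6
tcp_pos: [0.5408, 0.224, 0.1139]
orientation: [3.088, 0.557, -0.005]
contact_force: [0.4, -0.1, -1.7]
grip_width: 0.0098
gripper_force: 97.9
```

Emit:
servo_tool(
  commands=[
    [0,0,0,0,0,-1,1],
    [0,0,0,0,0,-2,1],
    [0,0,0,0,0,-3,1],
    [0,0,0,0,0,-3,1],
    [0,0,0,0,0,-3,1],
  ],
)

```text
clock: 20.02
tcp_pos: [0.5411, 0.2242, 0.1116]
orientation: [3.088, 0.557, -0.004]
contact_force: [0.0, -0.4, -1.8]
grip_width: 0.0101
gripper_force: 97.9
```

```bash
python3 s.py
```

```text
20.02 [0.5411 0.2242 0.1116] toolz [-0.002 -0.004 -1.   ] y yaw -69.5 [ 0.  -0.4 -1.8] [-0.26  0.49 -0.31  1.86  0.2   0.83 -1.89]
```

No contact yet, so down a little more, then release and rise straight up.

Emit:
servo_tool(
  commands=[
    [0,0,0,0,0,-1,1],
    [0,0,0,0,0,-2,1],
    [0,0,0,0,0,-3,1],
    [0,0,0,0,0,-3,1],
  ],
)

```text
clock: 20.35
tcp_pos: [0.5411, 0.2242, 0.1095]
orientation: [3.088, 0.557, -0.004]
contact_force: [-3.1, -1.7, 7.1]
grip_width: 0.0096
gripper_force: 99.1
```

Emit:
servo_tool(
  commands=[
    [0,0,0,0,0,0,0.8],
    [0,0,0,0,0,0,0.6],
    [0,0,0,0,0,0,0.5],
    [0,0,0,0,0,0,0.5],
    [0,0,0,0,0,0,0.5],
  ],
)

```text
clock: 20.77
tcp_pos: [0.541, 0.2241, 0.1084]
orientation: [3.088, 0.557, -0.004]
contact_force: [-0.4, -0.0, 0.7]
grip_width: 0.0426
gripper_force: 0.0
```

Emit:
servo_tool(
  commands=[
    [0,0,0,0,0,8,0.5],
    [0,0,0,0,0,25,0.5],
    [0,0,0,0,0,50,0.5],
    [0,0,0,0,0,80,0.5],
    [0,0,0,0,0,110,0.5],
  ],
)

```text
clock: 21.18
tcp_pos: [0.5406, 0.224, 0.2199]
orientation: [3.088, 0.558, -0.006]
contact_force: [1.4, -0.2, 0.6]
grip_width: 0.0427
gripper_force: 0.0
```

Emit:
servo_tool(
  commands=[
    [0,0,0,-10,-35,10,0.5],
    [0,0,0,-20,-70,10,0.5],
    [0,0,0,-30,-105,10,0.5],
    [0,0,0,-40,-140,10,0.5],
    [0,0,0,-50,-175,10,0.5],
  ],
)

```text
clock: 21.6
tcp_pos: [0.4904, 0.0477, 0.2293]
orientation: [3.088, 0.558, -0.003]
contact_force: [1.2, -0.5, 1.0]
grip_width: 0.0431
gripper_force: 0.0
```

```bash
python3 s.py; python3 - <<'E'
from m import *
for n in("side","top"):
    p,d=r.grab_frame(n); c=cloud(n,d); np.savez(n+"8.npz",p=p,d=d,c=c)
    if n=="side": cv2.imwrite("pics/side8.png",p)
for n,b in(("side",(240,125,330,200)),("top",(118,140,225,255))):
    for t,lo,hi in(("plate",.09,.11),("bar",.123,.15),("boxside",.03,.085)):
        P,_,_=sel(n,b,lo,hi,"8")
        if len(P)>9: print(n,t,len(P),rect(P),np.percentile(P[:,2],[2,50,98]).round(4))
    P,_,_=sel(n,b,.09,.11,"8")
    if len(P)>9: print("plane",np.linalg.lstsq(np.c_[P[:,:2],np.ones(len(P))],P[:,2],rcond=None)[0].round(3))
E
```

```text
21.6 [0.4904 0.0477 0.2293] toolz [-0.001 -0.004 -1.   ] y yaw -69.5 [ 1.2 -0.5  1. ] [ 0.02  0.2  -0.28  1.97  0.07  0.99 -1.51]
side plate 1300 (array([540.9, 221.5]), array([149.9, 126.6]), 20.7) [0.0914 0.0974 0.1006]
side bar 123 (array([541.3, 221.1]), array([69.6, 17.3]), 21.6) [0.124  0.1297 0.1335]
side boxside 1132 (array([527.1, 180. ]), array([ 96.8, 188.3]), 72.3) [0.0312 0.0578 0.084 ]
plane [-0.002  0.015  0.095]
top plate 3665 (array([540.5, 223.8]), array([150.7, 120.4]), 20.2) [0.0944 0.0974 0.1004]
top bar 206 (array([539.6, 223.4]), array([69.2, 12. ]), 20.5) [0.125  0.1311 0.1341]
top boxside 242 (array([526.1, 180.4]), array([ 87.5, 183.3]), 72.0) [0.0311 0.0593 0.0824]
plane [ 0.001 -0.001  0.097]
```

View pics/side8.png

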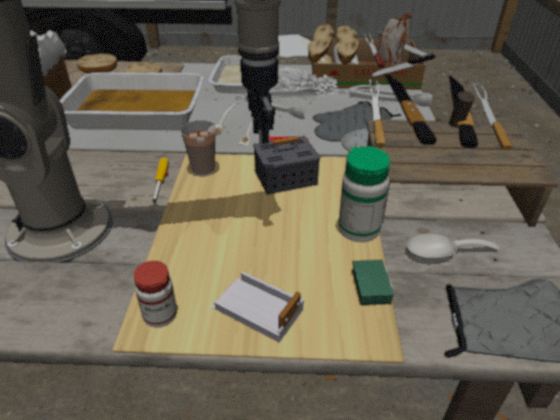

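The lid sits flush on the box at (286,165), with its plate top measured at z = 97 mm, level and centred. The tray is flat at (258,305) and nothing else has moved.

```bash
python3 -c "
from bench import r
print(r.hand_in())"
```

```text
the job is handed in; nothing more can be done
None
```

The job is handed in: all four pieces are in the smoker box, the lid measured level and fully home, the empty tray is flat on the board, and nothing else moved in the final views; no verdict was returned.

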